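# Present a steel drop ball to the shadow gauge on its tray

## Robot

A 6-joint arm with a two-finger parallel gripper is mounted at the origin on a cart in front of the work surface, level with it; the furniture and walls round the work are solid. World frame = base frame: x ahead of the robot, y to its left, z up, the work surface at z = 0. Lengths are in m, angles in rad, forces in N, time in s.
With the tool pointing down it reaches from about 0.275 to 0.975 m from the base axis. Payload 8.4 kg.
Tool frame: the origin (TCP) lies midway between the tips of the shut fingers; the grasp point (between the pads) lies 19 mm behind it; z points along the fingers, y is the direction in which the jaws open and shut (so a half turn about z gives the same grasp; the last joint's range is limited). The gripper opens to 92 mm and grips with 3 to 60 N. Pads are 20 mm wide; open, the fingers measure 128 mm over their backs; the gripper's body (75 mm by 189 mm) begins 69 mm behind the grasp point.
Start: joints at [1.108, 0.353, 1.633, -0, 1.155, -0.002], TCP at [0.278, 0.56, 0.215] pointing down, gripper open.
Joint ranges: [-2.63, 2.63], [-0.92, 2.1], [0.06, 2.66], [-1.3, 4.44], [0, 2.69], [-3.02, 3.02]. Speed limits (rad/s): [2.22, 2.22, 2.79, 3.14, 3.14, 3.14].

## Interface

Orientations are given as a 3x3 rotation matrix whose columns are the frame's x, y, z axes.
In Python, from station import ctrl, read_camera, camera_model gives the robot as it stands.
- The arm moves only by the shell command python3 -m creep 'ROWS' [FORCE]. ROWS is JSON, a list that holds one entry, the list of rows, each a list of 7 numbers: the shift along the tool's x, y, z in m, then the turn, a rotation vector about the tool's x, y, z in degrees, then the closure, from -1 (fully open) to 1 (shut). A call has 1 to 12 rows; each row is the pose to reach, as a shift and turn from the pose commanded when the call began, along the tool's axes at that moment; what a row does not reach only later rows make up. A row lasts 1/12 s, in which the tool goes at most 41.7 mm and 7.16 degrees, less where a joint would pass 70% of its speed; a pose out of reach is approached as far as the arm can. A call with a gripper value outside its range is refused whole. The fingers move at their own pace and stop on an object; FORCE is the grip in N (left out, the last holds). Time passes only in rows, so rows that repeat a pose let the fingers close. It gives the time, the measured TCP pose, the force and the opening at its end, in the units of the state.
- ctrl.sense(): the state, without advancing time (a new reading comes with each control period).
- read_camera(name): name is "side" or "top"; returns the picture (400x640x3 uint8, blue, green, red); there is no depth.
- camera_model(name): a dict with "camera_matrix" (3x3 intrinsics, pixels), "T" (4x4, takes a point from camera to world coordinates). Camera axes: x right, y down, z forward; pixel columns grow to the right and rows downward; lengths in m; the calibration is good to about 2 mm. A picture is of the moment at which its call begins. camera_model takes no time and is no camera call.
- ctrl.close_job(): hands the job in, once; it reports no verdict.
The state is a dict: "time_s": time; "q": joint angles; "joint_vel": joint speeds; "effort": joint torques, N m; "tcp_pos": TCP position; "ee_rot": TCP orientation; "ft_force": force on the tool from outside, world axes, zero at the start; "torque": the same for the moment, N m; "gripper_width": opening from 0.0 (shut) to 1.0 (fully open).
Only numpy, scipy, OpenCV 4.12 (cv2) and the standard library are available. Lean on these libraries where they do the work, as an engineer would, in place of code of your own. Each camera call takes 0.05 s, during which the arm holds its last target.

## Task

Check the steel drop ball's diameter in the bench shadow gauge: first turn the gauge's red main switch clockwise from off to on, all the way to its stop. Then lift the ball tray by its blue grip, carry it level so that the loose ball stays untouched in its shallow pocket, and bring the ball to the middle of the gap between the gauge's two round windows, at the height of their centres, without knocking the tray against the gauge or moving the micrometer or the weights. The program finishes while the gripper is still holding the tray there, level, still and free of the gauge, with the ball centred on the windows.

Things in the scene. Friction and masses are not known exactly. Their poses are not given: they have to be found in the camera images.
- main_switch (a joint): angle of the gauge's red rotary main switch: 0 = off, bar along the gauge's x axis; grows clockwise seen from above; 1.047 rad (60 degrees) = on, at the stop. A snap spring drives it away from the middle (0.52 rad) to the nearer stop with up to 0.13 N m
- switch_grip (a point): point on the switch's axis at grasping height, 78 mm above the worktop. Red bar 46 mm long, 14 mm wide, top 87.5 mm above the worktop, on a red disc 43 mm across with its top at 57 mm; the grey control unit under it is 50 mm high. Axes turn with the switch: x along the bar, z up
- beam (a point): centre of the measuring field: mid-way between the two round windows, at the height of their centres, 100 mm above the worktop. x from the open front (robot side) to the back, y from the right window to the left, z up. Window faces 62 mm to either side: the gap is 124 mm wide, open to front, back and above
- gauge: the gauge, fixed; origin on the worktop 100 mm below point beam, same axes. White heads 84 mm in x, 72 mm in y (67 to 139 mm from the middle), tops 143 mm above the worktop; base plate 130 mm in x, 23 mm high with screws; control unit with the switch right of the right head (y -160 to -295 mm, x -65 to 65 mm)
- tray_grip (a point): centre of the tray's blue upright grip: 46 mm long (tray x), 16 mm wide (tray y), from 10 to 58 mm above the tray's underside, this point 34 mm above it. Axes: x from the grip to the pocket, z up. A steel balance weight 29 mm across, top 38 mm above the underside, stands behind the grip with its centre at x -50 mm
- tray: the aluminium ball tray, about 0.36 kg: a paddle 30 mm wide with a round end 58 mm across at the pocket, from x -65 to 149 mm, 8 mm thick with its feet; origin on its underside below the grip's centre, axes as tray_grip. With the ball it balances close to the grip. It starts standing on the worktop
- pocket (a point): where the ball's centre is when in the middle of the pocket: 120 mm along tray x from the grip, 11 mm below tray_grip, 23 mm above the tray's underside. The pocket is flat, 24 mm across, with a white rim 3 mm high, 5 mm thick; the ball can roll 3 mm to any side, and gets out past about 35 degrees of tilt or when jerked
- ball_center (a point): centre of the loose polished steel ball, 30 mm across, about 0.11 kg, that lies in the tray's pocket
- ball: the same ball; its origin rolls with it, so use point ball_center
- micrometer: a micrometer, 48x148x17 mm, lying on the worktop in front of the gauge; origin at the middle of its underside; to be left alone
- weight_500g: largest of three knobbed weights, pale brass, 38 mm across, 62 mm high; standing near the robot; origin in its underside; to be left alone
- weight_200g: middle knobbed weight, pale brass, 28 mm across, 46 mm high; to be left alone
- weight_100g: smallest knobbed weight, grey steel, 22 mm across, 37 mm high; to be left alone

How it is judged:
On the way, in this order (a step that is already met when the one before it is completed fails the run):
1. the main switch is on, at its stop, while the tray still stands on the worktop (value of joint main_switch above 0.97 rad and height (world z) of tray_grip below 0.045 m), for 0.2 s.
2. the tray is lifted clear of the worktop in the gripper, with the ball in its pocket (height (world z) of pocket above 0.05 m and height (world z) of tray_grip above 0.06 m and contact force between the fingers and tray above 1 N and distance between ball_center and pocket below 0.012 m), for 0.2 s.
At the end, for the whole second after the job is handed in: Switch on (over 0.97 rad). The gripper alone holds the tray, level within 0.1 rad, slower than 20 mm/s, free of the gauge. The ball is in its pocket (within 12 mm, under 40 mm/s), its centre within 12 mm of the window axis in height and front-to-back and 20 mm of mid-gap (value of joint main_switch above 0.97 rad and x of ball_center in the frame of beam between -0.012 and 0.012 m and y of ball_center in the frame of beam between -0.02 and 0.02 m and z of ball_center in the frame of beam between -0.012 and 0.012 m and distance between ball_center and pocket below 0.012 m and angle between tray's own z axis and vertical below 0.1 rad and contact force between the fingers and tray above 1 N and contact force between each of tray, ball and gauge below 0.2 N and height (world z) of tray_grip above 0.09 m and linear speed of tray below 0.02 m/s and linear speed of ball below 0.04 m/s); the arm keeps its last pose, push and grip.
It fails at once if the ball leaves its pocket (distance between ball_center and pocket above 0.02 m).
It fails at once if the tray is tipped by more than 0.4 rad (23 degrees) (angle between tray's own z axis and vertical above 0.4 rad).
It fails at once if the gripper touches the ball (contact force between the fingers and ball above 0.3 N).
It fails at once if the tray bumps the gauge with more than 5 N (contact force between tray and gauge above 5 N).
It fails at once if the micrometer or one of the weights is moved by more than 15 mm (distance of any of micrometer, weight_500g, weight_200g, weight_100g from where it was at the start of the episode above 0.015 m).
It also fails if it takes over 67 s, if anything falls off the work surface, if the arm or the gripper's body presses on something with over 40 N, if the wrist force passes 120 N, or if a joint passes its speed limit or range.

## Working session

There is one attempt and no reset: what is moved stays moved. The work goes in short steps, Python scripts to look and compute and a shell command to move; the robot and the scene stay as the last step left them, time stands still between calls to the robot, and variables do not carry over. Pictures are saved under pics/ and viewed, and the job is handed in when it is done.

```bash
ls; mkdir -p pics; python3 - <<'E'
from station import ctrl, read_camera, camera_model
import cv2
for n in("side","top"):
    cv2.imwrite(f"pics/{n}0.png",read_camera(n)); m=camera_model(n); print(n,m["camera_matrix"],m["T"])
s=ctrl.sense(); print(s)
E
```

```text
pics
side [[364.74093182   0.         323.38490867]
 [  0.         364.74093182 202.1436854 ]
 [  0.           0.           1.        ]] [[ 0.89299486 -0.20187277  0.40225311  0.06531682]
 [-0.44972728 -0.36552879  0.81494422 -0.6939708 ]
 [-0.01747995 -0.9086452  -0.41720302  0.50784093]
 [ 0.          0.          0.          1.        ]]
top [[519.29557178   0.         316.95555239]
 [  0.         519.29557178 190.05114021]
 [  0.           0.           1.        ]] [[ 0.01236292 -0.99029868  0.13840408  0.27593685]
 [-0.99982606 -0.01030966  0.0155424   0.0697892 ]
 [-0.01396472 -0.13857216 -0.99025388  1.55361934]
 [ 0.          0.          0.          1.        ]]
{'time_s': 0.1, 'q': array([ 1.10760607e+00,  3.53593052e-01,  1.63399783e+00,  9.05545658e-06,
        1.15518045e+00, -2.39912788e-03]), 'joint_vel': array([ 0.00097059, -0.00158414, -0.00035985,  0.00107254,  0.00200676,
       -0.00196795]), 'effort': array([-3.80305037e-04, -5.94903660e+01, -3.34930694e+01,  6.99687540e-02,
        1.85171748e-02, -5.28876365e-05]), 'tcp_pos': array([0.2777267 , 0.55945291, 0.21395641]), 'ee_rot': array([[-8.95699366e-01,  4.44659826e-01, -5.34049767e-04],
       [ 4.44660147e-01,  8.95698750e-01, -1.05078013e-03],
       [ 1.11080010e-05, -1.17865374e-03, -9.99999305e-01]]), 'ft_force': array([-0.06299132,  0.09585821, -0.48620083]), 'torque': array([ 0.00770861,  0.04079043, -0.00752692]), 'gripper_width': 0.9972545206016384}
```

View pics/side0.png

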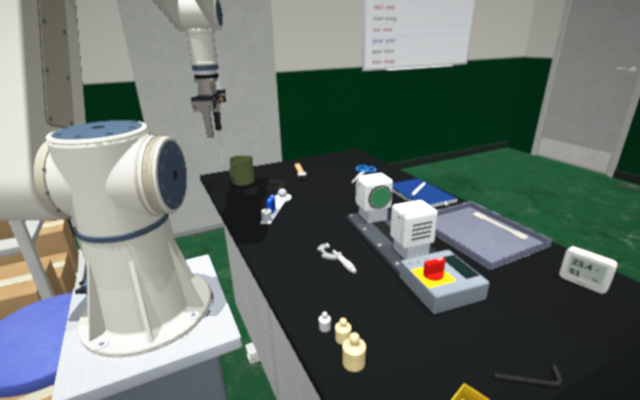

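View pics/top0.png

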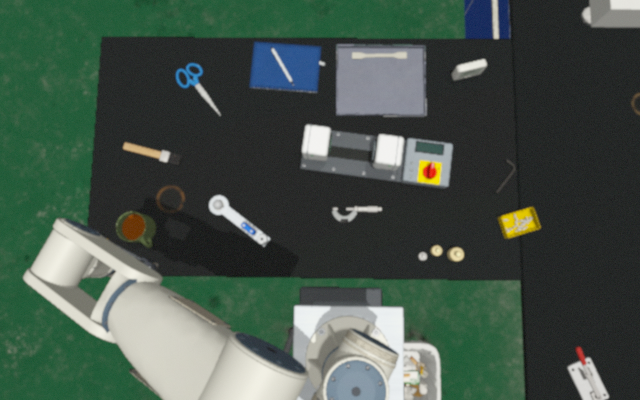

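The top view shows the tray with its pocket at about (217,205) and blue grip at (248,228), the gauge heads at (316,142) and (388,150), and the red switch at (430,172). The micrometer is at (357,211) and the weights are near (440,252). I'll zoom in next.

```bash
cat > h.py <<'E'
import numpy as np, cv2
from station import ctrl, read_camera, camera_model
M={n:camera_model(n) for n in("side","top")}
def ray(n,u,v):
    K=M[n]["camera_matrix"];T=M[n]["T"]
    d=T[:3,:3]@np.linalg.solve(K,[u,v,1.]);return T[:3,3],d/np.linalg.norm(d)
def plane(n,u,v,z):
    o,d=ray(n,u,v);return o+d*(z-o[2])/d[2]
def tri(a,b):
    (o1,d1),(o2,d2)=ray("top",*a),ray("side",*b)
    t=np.linalg.lstsq(np.c_[d1,-d2],o2-o1,rcond=None)[0]
    p,q=o1+t[0]*d1,o2+t[1]*d2
    return (p+q)/2,np.linalg.norm(p-q)
def proj(n,p):
    T=np.linalg.inv(M[n]["T"]);c=T[:3,:3]@np.asarray(p)+T[:3,3];k=M[n]["camera_matrix"]@c;return k[:2]/k[2]
def blobs(im,lo,hi,roi,mina=4):
    h=cv2.cvtColor(im,cv2.COLOR_BGR2HSV);m=cv2.inRange(h,np.array(lo),np.array(hi))
    x0,y0,x1,y1=roi;z=np.zeros_like(m);z[y0:y1,x0:x1]=m[y0:y1,x0:x1]
    n,l,s,c=cv2.connectedComponentsWithStats(z)
    out=[]
    for i in range(1,n):
        if s[i,4]>=mina:
            ys,xs=np.where(l==i);r=cv2.minAreaRect(np.c_[xs,ys].astype(np.float32))
            out.append((s[i,4],c[i].round(2),s[i,:4],np.round(r[1],1),round(r[2],1)))
    return sorted(out,key=lambda t:-t[0])
E
python3 - <<'E'
import cv2
def crop(f,x0,y0,x1,y1,k,o):
    im=cv2.imread(f)[y0:y1,x0:x1]; cv2.imwrite(o,cv2.resize(im,None,fx=k,fy=k,interpolation=cv2.INTER_CUBIC))
crop("pics/top0.png",195,185,285,255,8,"pics/t_tray.png")
crop("pics/top0.png",295,115,465,195,4.7,"pics/t_gauge.png")
crop("pics/side0.png",250,170,310,230,10,"pics/s_tray.png")
crop("pics/side0.png",340,165,500,315,3.9,"pics/s_gauge.png")
E
```

```text
(no output)
```

View pics/t_tray.png

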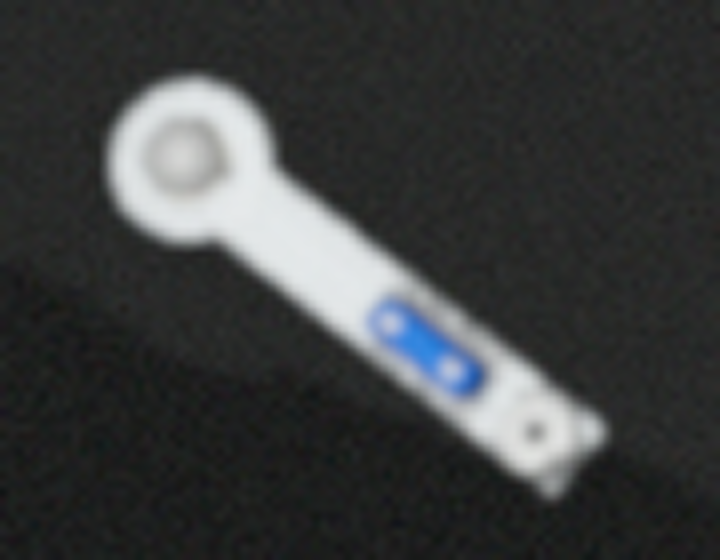

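View pics/t_gauge.png

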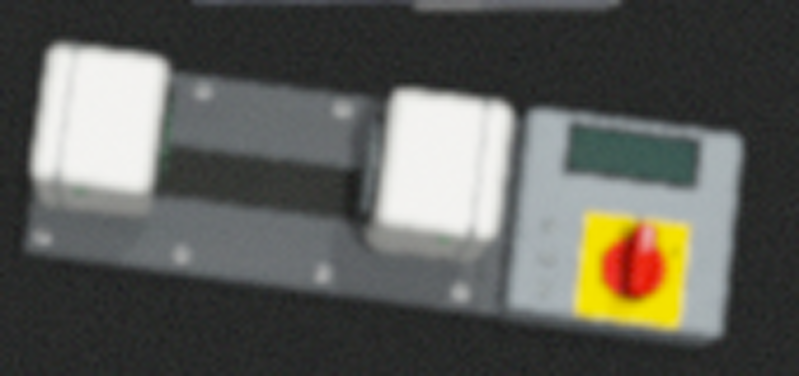

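View pics/s_tray.png

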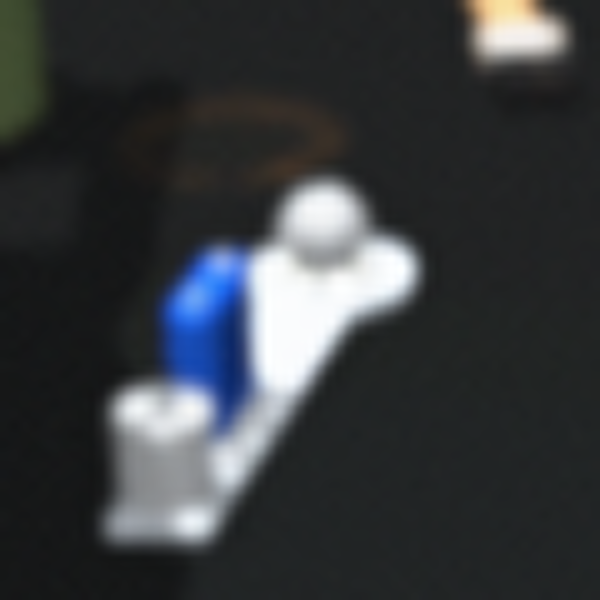

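View pics/s_gauge.png

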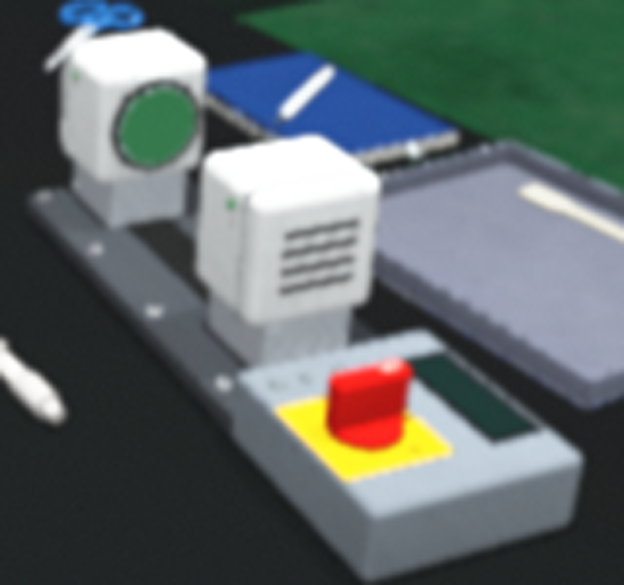

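The crops show the ball at top (218,204.5), the blue grip at about (248.5,228.5), the switch bar along gauge x, and both white head tops clearly visible. Now I'll measure with masks.

```bash
python3 - <<'E'
from h import *
t=cv2.imread("pics/top0.png");s=cv2.imread("pics/side0.png")
print("blue top");[print(b) for b in blobs(t,[100,120,60],[125,255,255],(230,210,275,250))]
print("blue side");[print(b) for b in blobs(s,[100,120,40],[125,255,255],(255,185,295,225))]
print("heads top");[print(b) for b in blobs(t,[0,0,215],[180,40,255],(295,115,410,175),30)]
print("red top");[print(b) for b in blobs(t,[0,150,120],[8,255,255],(410,150,450,190))]
print("red top2");[print(b) for b in blobs(t,[170,150,60],[180,255,255],(410,150,450,190))]
print("red side");[print(b) for b in blobs(s,[0,150,60],[8,255,255],(400,240,470,300))]
print("yellow top");[print(b) for b in blobs(t,[20,120,120],[35,255,255],(410,150,450,190))]
print("yellow side");[print(b) for b in blobs(s,[20,120,120],[35,255,255],(400,240,470,300))]
print("unit top");[print(b) for b in blobs(t,[90,20,80],[125,120,255],(400,130,460,195),50)]
print("green window side");[print(b) for b in blobs(s,[50,80,60],[90,255,255],(360,175,395,215),20)]
print("tray white top");[print(b) for b in blobs(t,[0,0,110],[180,60,255],(195,185,285,255),50)]
# t_gauge crop corners / 4.7
f=lambda x,y:(295+x/4.7-.4,115+y/4.7-.4)
P=lambda c,z:plane("top",*f(*c),z)
for nm,c,z in [("Lhead bl",(47,42),.143),("Lhead br",(168,58),.143),("Rhead bl",(392,88),.143),("Rhead br",(515,105),.143),("Rhead fr",(497,243),.143),("Rhead fl",(375,225),.143),
 ("unit bl",(527,107),.05),("unit br",(743,133),.05),("unit fr",(722,335),.05),("unit fl",(508,308),.05)]:
    print(nm,P(c,z).round(4))
E
```

```text
blue top
(np.int32(33), array([247.42, 227.58]), array([244, 224,   8,   8], dtype=int32), array([7.8, 4.2]), 45.0)
(np.int32(9), array([253.11, 231.89]), array([252, 230,   3,   4], dtype=int32), array([3., 2.]), 90.0)
blue side
(np.int32(111), array([270.1 , 202.47]), array([265, 195,  10,  18], dtype=int32), array([17.,  9.]), 90.0)
heads top
(np.int32(635), array([389.29, 149.46]), array([377, 135,  26,  30], dtype=int32), array([23.8, 27.2]), 7.1)
(np.int32(629), array([315.89, 139.82]), array([303, 126,  26,  29], dtype=int32), array([23.6, 27.3]), 8.1)
red top
(np.int32(112), array([429.32, 171.39]), array([424, 163,  12,  15], dtype=int32), array([11.4, 12.3]), 51.3)
red top2
red side
(np.int32(353), array([434.14, 268.75]), array([424, 258,  22,  22], dtype=int32), array([21., 21.]), 90.0)
yellow top
(np.int32(322), array([428.71, 173.09]), array([418, 160,  23,  25], dtype=int32), array([22. , 22.4]), 6.3)
yellow side
(np.int32(329), array([431.4 , 278.17]), array([412, 267,  43,  21], dtype=int32), array([43.1, 18.6]), 10.3)
unit top
green window side
(np.int32(278), array([379.87, 196.97]), array([371, 188,  19,  19], dtype=int32), array([16.3, 19.8]), 45.0)
tray white top
(np.int32(866), array([234.95, 217.48]), array([208, 194,  63,  53], dtype=int32), array([71.6, 20.7]), 42.3)
Lhead bl [0.6604 0.1288 0.143 ]
Lhead br [0.6512 0.0568 0.143 ]
Rhead bl [ 0.6341 -0.0759  0.143 ]
Rhead br [ 0.6245 -0.1484  0.143 ]
Rhead fr [ 0.5415 -0.137   0.143 ]
Rhead fl [ 0.5516 -0.0656  0.143 ]
unit bl [ 0.6462 -0.1703  0.05  ]
unit br [ 0.6307 -0.3054  0.05  ]
unit fr [ 0.5024 -0.2894  0.05  ]
unit fl [ 0.518 -0.157  0.05 ]
```

```bash
python3 - <<'E'
from h import *
import cv2
def crop(f,x0,y0,x1,y1,k):
    return cv2.resize(cv2.imread(f)[y0:y1,x0:x1],None,fx=k,fy=k,interpolation=cv2.INTER_CUBIC)
a=crop("pics/top0.png",412,155,446,191,11);b=crop("pics/side0.png",408,250,448,286,10)
h=max(a.shape[0],b.shape[0]);a=cv2.copyMakeBorder(a,0,h-a.shape[0],0,0,0);b=cv2.copyMakeBorder(b,0,h-b.shape[0],0,0,0)
cv2.imwrite("pics/sw.png",np.hstack([a,b]))
L=plane("top",315.89,139.82,.143);R=plane("top",389.29,149.46,.143)
m=(L+R)/2;y=(L-R)[:2];print(L,R,m,np.hypot(*y),np.degrees(np.arctan2(-y[0],y[1])))
W=plane("side",379.87,196.97,.1);print("Lwindow",W)
yd=y/np.hypot(*y);xd=np.array([yd[1],-yd[0]])
d=W[:2]-m[:2];print("window in gauge",d@xd,d@yd)
u=lambda x,y:(340+x/3.9-.4,165+y/3.9-.4);f=lambda x,y:(295+x/4.7-.4,115+y/4.7-.4)
print("R fr",tri(f(497,243),u(248,190)),"R br",tri(f(515,105),u(378,185)),"R fl",tri(f(375,225),u(205,160)))
print("unit fr",tri(f(722,335),u(372,515)),"br",tri(f(743,133),u(580,460)))
print("yel c",plane("top",*f(632,270),.05))
# tray
g=lambda x,y:(195+x/8-.4,185+y/8-.4); k=lambda x,y:(250+x/10-.45,170+y/10-.45)
print("blue top ends",plane("top",*g(391,322),.058),plane("top",*g(455,370),.058),"c",plane("top",*g(427,347),.058))
print("blue tri",tri(g(427,347),k(208,281)))
print("disc z.008",plane("top",*g(190,159),.008),"ball",plane("top",*g(183,156),.023))
print("ball tri",tri(g(183,156),k(322,222)),"bw top tri",tri(g(535,432),k(160,408)))
E
```

```text
[0.61409934 0.0966366  0.143     ] [ 0.58862005 -0.10689755  0.143     ] [ 0.6013597  -0.00513048  0.143     ] 0.20512274980821582 -7.135414752012134
Lwindow [0.60982006 0.05802314 0.1       ]
window in gauge 0.0005502231123951355 0.06371541712288023
R fr (array([ 0.53779515, -0.13429909,  0.15140574]), np.float64(0.0050373970177345845)) R br (array([ 0.6228665 , -0.1470632 ,  0.13996705]), np.float64(0.005714580425199654)) R fl (array([ 0.55402409, -0.06699083,  0.1376911 ]), np.float64(0.003244939678140518))
unit fr (array([ 0.50116456, -0.2885267 ,  0.04935705]), np.float64(0.0031534615807091906)) br (array([ 0.62914273, -0.30401836,  0.04736951]), np.float64(0.005667035172777168))
yel c [ 0.54276092 -0.23437741  0.05      ]
blue top ends [0.3813254 0.3041664 0.058    ] [0.36429538 0.28051117 0.058     ] c [0.37245889 0.29087195 0.058     ]
blue tri (array([0.3718808 , 0.2909297 , 0.05868627]), np.float64(0.0011138520562104077))
disc z.008 [0.44516082 0.38953895 0.008     ] ball [0.44461142 0.38908796 0.023     ]
ball tri (array([0.4436928 , 0.38836832, 0.02715775]), np.float64(0.0009663199575310214)) bw top tri (array([0.34251604, 0.2536261 , 0.03841405]), np.float64(0.0015234089148663818))
```

View pics/sw.png

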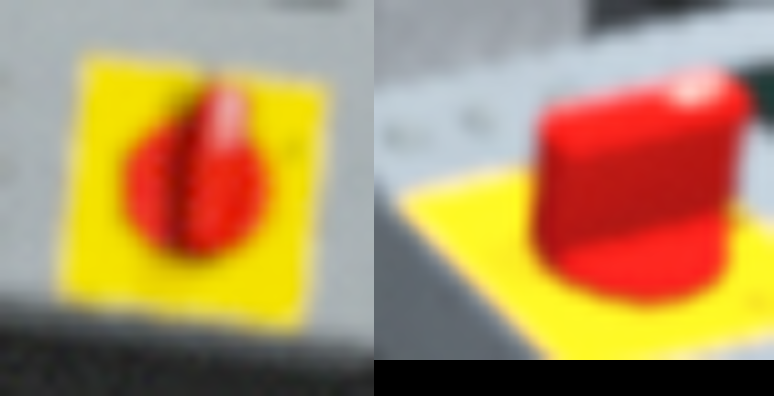

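```bash
python3 - <<'E'
from h import *
T=lambda x,y:(412+x/11-.45,155+y/11-.45);S=lambda x,y:(408+(x-374)/10-.45,250+y/10-.45)
print("disc",plane("top",*T(195,187),.057),"label c",plane("top",*T(193,189),.05),"label tri")
print("bar top",tri(T(214,165),S(643,105)),plane("top",*T(214,165),.0875),plane("side",*S(643,105),.0875))
print("bar back tri",tri(T(228,90),S(740,85)),"bar front side",plane("side",*S(548,120),.0875),"back",plane("side",*S(745,82),.0875))
b=np.array([.6013,-.005]);a=np.radians(-7);x=np.array([np.cos(a),np.sin(a)]);y=np.array([-x[1],x[0]])
for p in [(.5428,-.2344),plane("top",*T(195,187),.057)[:2]]: d=np.array(p)-b;print("gauge frame",d@x,d@y)
for n,px in [("micA",(334,211)),("micB",(382,209)),("w1",(423,256)),("w2",(436.5,250.5)),("w5",(456.5,253.5))]: print(n,plane("top",*px,.02))
# tray yaw
w=np.array([.4444,.3890])-np.array([.3722,.2909]);print(np.hypot(*w),np.degrees(np.arctan2(w[1],w[0])))
w=np.array([.4444,.3890])-np.array([.3425,.2536]);print(np.hypot(*w),np.degrees(np.arctan2(w[1],w[0])))
E
```

```text
disc [ 0.54299504 -0.23359523  0.057     ] label c [ 0.54369822 -0.2344737   0.05      ] label tri
bar top (array([ 0.54348769, -0.23260287,  0.08599322]), np.float64(0.0004605518944772034)) [ 0.54340323 -0.23243584  0.0875    ] [ 0.54153335 -0.23418521  0.0875    ]
bar back tri (array([ 0.56396654, -0.23701243,  0.08683762]), np.float64(0.0013992367112932143)) bar front side [ 0.52102981 -0.22930328  0.0875    ] back [ 0.56562407 -0.23758281  0.0875    ]
gauge frame -0.030107122493876502 -0.2348194437757204
gauge frame -0.030011612251681783 -0.2339968983269417
micA [0.42811361 0.04255871 0.02      ]
micB [ 0.43562225 -0.09950977  0.02      ]
w1 [ 0.2989463  -0.21842097  0.02      ]
w2 [ 0.31539215 -0.25805362  0.02      ]
w5 [ 0.30738331 -0.31612612  0.02      ]
0.12180496705799813 53.64753785534882
0.16946023132286822 53.03543220388995
```

```bash
cat >> h.py <<'E'
from scipy.spatial.transform import Rotation as Rn
def go(x,y,z,yaw):
    """tool-frame shift (mm) and turn (deg) to TCP x,y,z with tool y at yaw deg, pointing down"""
    s=ctrl.sense();R=s["ee_rot"];d=R.T@(np.array([x,y,z])-s["tcp_pos"])
    a=np.radians(yaw);Y=np.array([np.cos(a),np.sin(a),0]);Z=np.array([0,0,-1.]);G=np.c_[np.cross(Y,Z),Y,Z]
    print("t",s["time_s"],"shift mm",(d*1e3).round(1),"turn",np.degrees(Rn.from_matrix(R.T@G).as_rotvec()).round(2))
E
python3 -c "
from h import *
go(.5432,-.2340,.2,83)"
```

```text
t 0.1 shift mm [-590.6 -592.6   14.6] turn [-7.00e-02 -1.00e-02 -1.94e+01]
```

```bash
python3 -m creep '[[[-300,-300,0,0,0,-10,-1]]]' >/dev/null 2>&1; python3 -m creep '[[[-0.03,-0.03,0,0,0,0,-1],[-0.06,-0.06,0,0,0,-2,-1],[-0.09,-0.09,0,0,0,-4,-1],[-0.12,-0.12,0,0,0,-6,-1],[-0.15,-0.15,0,0,0,-8,-1],[-0.18,-0.18,0,0,0,-10,-1],[-0.21,-0.21,0,0,0,-12,-1],[-0.24,-0.24,0,0,0,-14,-1],[-0.27,-0.27,0,0,0,-16,-1],[-0.3,-0.3,0,0,0,-18,-1],[-0.32,-0.32,0,0,0,-19.4,-1],[-0.33,-0.33,0,0,0,-19.4,-1]]]'; python3 -c "
from h import *
go(.5432,-.2340,.2,83)"
```

```text
time_s: 1.18
tcp_pos: [0.4953, 0.0963, 0.2145]
ee_rot: [[-1.0, -0.002, 0.0], [-0.002, 1.0, -0.001], [-0.0, -0.001, -1.0]]
ft_force: [0.1, -0.2, -0.6]
gripper_width: 0.998
t 1.1833 shift mm [ -47.1 -330.4   14.9] turn [-0.06  0.03  7.13]
```

My first line there gave the shift in metres as if it were mm. It ran for one speed-limited row and did no harm, because the next call went on from there. The remaining move is small.

```bash
python3 -m creep '[[[-0.005,-0.033,0,0,0,1,-1],[-0.01,-0.066,0,0,0,2,-1],[-0.014,-0.1,0,0,0,3,-1],[-0.019,-0.133,0,0,0,4,-1],[-0.024,-0.166,0,0,0,5,-1],[-0.028,-0.2,0,0,0,6,-1],[-0.033,-0.233,0,0,0,7,-1],[-0.038,-0.266,0,0,0,7.1,-1],[-0.043,-0.3,0,0,0,7.1,-1],[-0.046,-0.32,0,0,0,7.1,-1],[-0.047,-0.33,0.01,0,0,7.1,-1],[-0.047,-0.33,0.015,0,0,7.1,-1]]]'; python3 - <<'E'
from h import *
go(.5432,-.2340,.065,83)
cv2.imwrite("pics/s1.png",read_camera("side"))
E
```

```text
time_s: 2.18
tcp_pos: [0.5415, -0.2313, 0.1981]
ee_rot: [[-0.992, 0.123, -0.001], [0.123, 0.992, 0.0], [0.001, 0.0, -1.0]]
ft_force: [-1.7, 0.2, 1.0]
gripper_width: 1.004
t 2.1833 shift mm [ -2.1  -2.5 133.1] turn [ 0.   -0.05 -0.06]
```

View pics/s1.png

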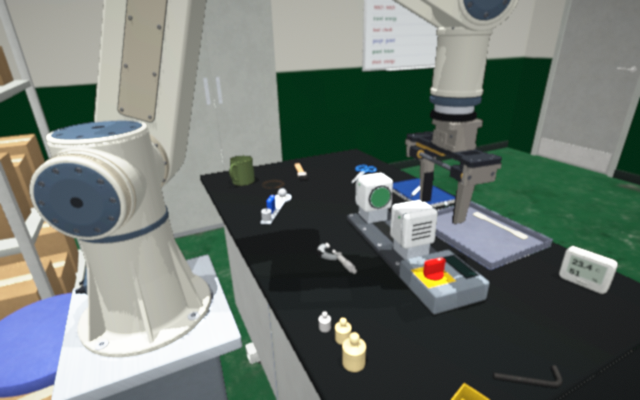

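The side view shows the gripper above the control unit, with the fingers at about (425,185) and (465,210) and the red switch at (433,268). I'll descend now.

```bash
python3 -m creep '[[[0,0,0.02,0,0,0,-1],[0,0,0.04,0,0,0,-1],[0,0,0.06,0,0,0,-1],[0,0,0.08,0,0,0,-1],[0,0,0.095,0,0,0,-1],[0,0,0.108,0,0,0,-1],[0,0,0.118,0,0,0,-1],[0,0,0.126,0,0,0,-1],[0,0,0.132,0,0,0,-1],[0,0,0.134,0,0,0,-1],[0,0,0.134,0,0,0,-1],[0,0,0.134,0,0,0,-1]]]'; python3 - <<'E'
from h import *
go(.5432,-.2340,.065,83)
cv2.imwrite("pics/s2.png",cv2.resize(read_camera("side")[160:320,340:540],None,fx=3.5,fy=3.5))
E
```

```text
time_s: 3.23
tcp_pos: [0.5423, -0.2299, 0.066]
ee_rot: [[-0.993, 0.121, 0.001], [0.121, 0.993, -0.0], [-0.001, -0.0, -1.0]]
ft_force: [0.8, 0.2, -0.2]
gripper_width: 0.999
t 3.2333 shift mm [-1.4 -4.   1. ] turn [-0.01  0.03  0.06]
```

View pics/s2.png

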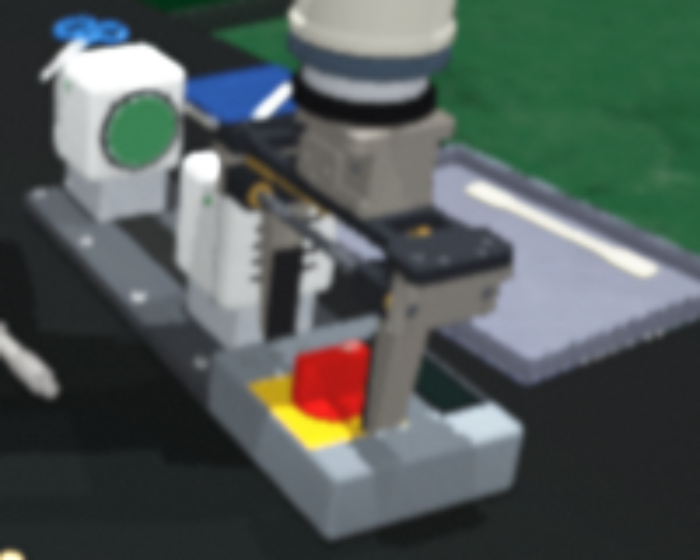

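The fingers straddle the red bar, at about (330,375) in the crop. I'll make a small correction and then close.

```bash
python3 -m creep '[[[-0.001,-0.004,0,0,0,0,-1],[-0.001,-0.004,0,0,0,0,1],[-0.001,-0.004,0,0,0,0,1],[-0.001,-0.004,0,0,0,0,1],[-0.001,-0.004,0,0,0,0,1],[-0.001,-0.004,0,0,0,0,1],[-0.001,-0.004,0,0,0,0,1],[-0.001,-0.004,0,0,0,0,1],[-0.001,-0.004,0,0,0,0,1],[-0.001,-0.004,0,0,0,0,1],[-0.001,-0.004,0,0,0,0,1],[-0.001,-0.004,0,0,0,0,1]]]' 25; python3 -c "
from h import *
go(.5432,-.2340,.065,83)"
```

```text
time_s: 4.28
tcp_pos: [0.5425, -0.234, 0.0656]
ee_rot: [[-0.993, 0.121, -0.0], [0.121, 0.993, 0.0], [0.0, -0.0, -1.0]]
ft_force: [0.5, -0.5, 0.1]
gripper_width: 0.229
t 4.2833 shift mm [-0.7  0.   0.6] turn [-0.   -0.    0.06]
```

```bash
python3 -m creep '[[[0,0,0,0,0,0,1],[0,0,0,0,0,0,1],[0,0,0,0,0,0,1],[0,0,0,0,0,0,1],[0,0,0,0,0,0,1],[0,0,0,0,0,0,1]]]' 25
```

```text
time_s: 4.78
tcp_pos: [0.5426, -0.233, 0.0656]
ee_rot: [[-0.993, 0.121, -0.0], [0.121, 0.993, 0.001], [0.0, 0.001, -1.0]]
ft_force: [1.4, 5.1, 1.9]
gripper_width: 0.147
```

The bar is gripped: 13.5 mm measured against 14 nominal. Turning it clockwise now.

```bash
python3 -m creep '[[[0,0.001,0,0,0,3,1],[0,0.001,0,0,0,8,1],[0,0.001,0,0,0,13,1],[0,0.001,0,0,0,18,1],[0,0.001,0,0,0,23,1],[0,0.001,0,0,0,28,1],[0,0.001,0,0,0,33,1],[0,0.001,0,0,0,38,1],[0,0.001,0,0,0,43,1],[0,0.001,0,0,0,48,1],[0,0.001,0,0,0,53,1],[0,0.001,0,0,0,57,1]]]'; python3 -c "
from h import *
s=ctrl.sense();print(s['torque'],s['ft_force'])
go(.5432,-.2335,.065,23)"
```

```text
time_s: 5.78
tcp_pos: [0.5424, -0.2331, 0.0656]
ee_rot: [[-0.435, 0.9, -0.0], [0.9, 0.435, -0.0], [-0.0, -0.0, -1.0]]
ft_force: [-0.8, 0.2, 0.6]
gripper_width: 0.149
[-0.24212781  0.36216948 -0.00801451] [-0.79033889  0.22885708  0.56976914]
t 5.7833 shift mm [-0.7  0.5  0.6] turn [-0.02  0.    2.8 ]
```

```bash
python3 -m creep '[[[0,0,0,0,0,2,1],[0,0,0,0,0,4,1],[0,0,0,0,0,5,1],[0,0,0,0,0,6,1],[0,0,0,0,0,6,1],[0,0,0,0,0,6,1]]]'; python3 -c "
from h import *
s=ctrl.sense();print(s['torque'],s['ft_force'])
go(.5432,-.2335,.065,23)"
```

```text
time_s: 6.28
tcp_pos: [0.5424, -0.233, 0.0656]
ee_rot: [[-0.344, 0.939, -0.0], [0.939, 0.344, -0.0], [-0.0, -0.0, -1.0]]
ft_force: [-1.8, -0.6, 2.0]
gripper_width: 0.153
[-0.12646443  0.42925208  0.58837417] [-1.83490939 -0.63874847  2.01007102]
t 6.2833 shift mm [-0.8  0.5  0.6] turn [-0.02  0.   -2.87]
```

The torque rose to 0.59 N m, so the switch is at its stop. I'll release, rise and look.

```bash
python3 -m creep '[[[0,0,0,0,0,-2,1],[0,0,0,0,0,-2,-0.1],[0,0,0,0,0,-2,-0.1],[0,0,0,0,0,-2,-0.1],[0,0,0,0,0,-2,-0.1],[0,0,0,0,0,-2,-0.1],[0,0,0,0,0,-2,-0.1],[0,0,0,0,0,-2,-0.1],[0,0,0,0,0,-2,-0.1]]]'; python3 -m creep '[[[0,0,-0.02,0,0,0,-0.1],[0,0,-0.05,0,0,0,-1],[0,0,-0.09,0,0,0,-1],[0,0,-0.13,0,0,0,-1],[0,0,-0.15,0,0,0,-1],[0,0,-0.15,0,0,0,-1]]]';python3 - <<'E'
from h import *
go(.3721,.2912,.12,143.3)
cv2.imwrite("pics/s3.png",cv2.resize(read_camera("side")[160:320,340:540],None,fx=3.5,fy=3.5))
E
```

```text
time_s: 7.03
tcp_pos: [0.5426, -0.233, 0.0656]
ee_rot: [[-0.376, 0.927, 0.0], [0.927, 0.376, -0.0], [-0.0, 0.0, -1.0]]
ft_force: [0.2, 0.4, 0.5]
gripper_width: 0.55
time_s: 7.53
tcp_pos: [0.5453, -0.2341, 0.2212]
ee_rot: [[-0.376, 0.927, 0.008], [0.927, 0.376, -0.003], [-0.006, 0.006, -1.0]]
ft_force: [0.5, 0.0, 0.1]
gripper_width: 0.892
t 7.5333 shift mm [552.5  36.2  98. ] turn [  -0.17    0.58 -121.24]
```

View pics/s3.png

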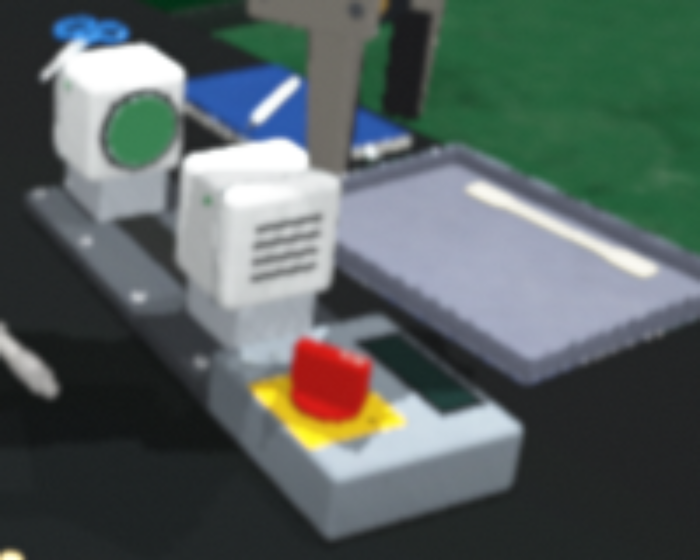

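The red bar is now turned clockwise to the diagonal, from (300,345) to (365,365) in the crop. Next is the tray, with the tool y axis going to -36.7° (turn +58.8°).

```bash
python3 -m creep '[[[0.02,0.001,0,0,0,5,-1],[0.06,0.004,0,0,0,10,-1],[0.1,0.007,0,0,0,15,-1],[0.14,0.009,0,0,0,20,-1],[0.18,0.012,0,0,0,25,-1],[0.22,0.014,0,0,0,30,-1],[0.26,0.017,0,0,0,35,-1],[0.3,0.02,0,0,0,40,-1],[0.33,0.022,0,0,0,45,-1],[0.36,0.024,0,0,0,50,-1],[0.39,0.026,0,0,0,55,-1],[0.42,0.028,0,0,0,58.8,-1]]]'; python3 - <<'E'
from h import *
go(.3721,.2912,.15,-36.7)
t=read_camera("top");cv2.imwrite("pics/t4.png",t)
print(ctrl.sense()["q"].round(2))
cv2.imwrite("pics/t4c.png",cv2.resize(t[115:195,295:465],None,fx=4.7,fy=4.7))
E
```

```text
time_s: 8.58
tcp_pos: [0.409, 0.1678, 0.214]
ee_rot: [[0.602, 0.799, -0.002], [0.799, -0.602, -0.001], [-0.002, -0.001, -1.0]]
ft_force: [0.1, -0.1, 0.2]
gripper_width: 1.002
t 8.5833 shift mm [  76.5 -103.7   64. ] turn [-0.07  0.12 -0.3 ]
[0.39 0.07 2.   0.   1.08 1.04]
```

View pics/t4c.png

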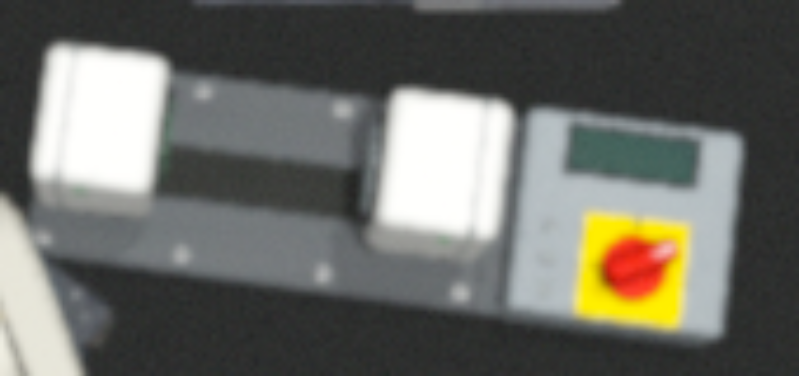

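The top view shows the switch bar turned about 60° clockwise, pointing at (665,248) in the crop, so it is on. Next I move over the grip.

```bash
python3 -m creep '[[[0.015,-0.02,0,0,0,0,-1],[0.03,-0.04,0,0,0,0,-1],[0.045,-0.06,0,0,0,0,-1],[0.058,-0.08,0.02,0,0,0,-1],[0.068,-0.093,0.04,0,0,0,-1],[0.075,-0.102,0.055,0,0,0,-1],[0.0765,-0.104,0.064,0,0,-0.3,-1],[0.0765,-0.104,0.064,0,0,-0.3,-1],[0.0765,-0.104,0.064,0,0,-0.3,-1]]]'; python3 - <<'E'
from h import *
go(.3721,.2912,.019,-36.7)
s=read_camera("side")
cv2.imwrite("pics/s5.png",cv2.resize(s[130:250,210:350],None,fx=4.5,fy=4.5))
E
```

```text
time_s: 9.38
tcp_pos: [0.3727, 0.2895, 0.1508]
ee_rot: [[0.594, 0.805, -0.002], [0.805, -0.594, -0.002], [-0.002, -0.0, -1.0]]
ft_force: [-0.8, -0.1, -0.6]
gripper_width: 1.004
t 9.3833 shift mm [  1.4  -1.4 131.8] turn [-0.03  0.14  0.29]
```

View pics/s5.png

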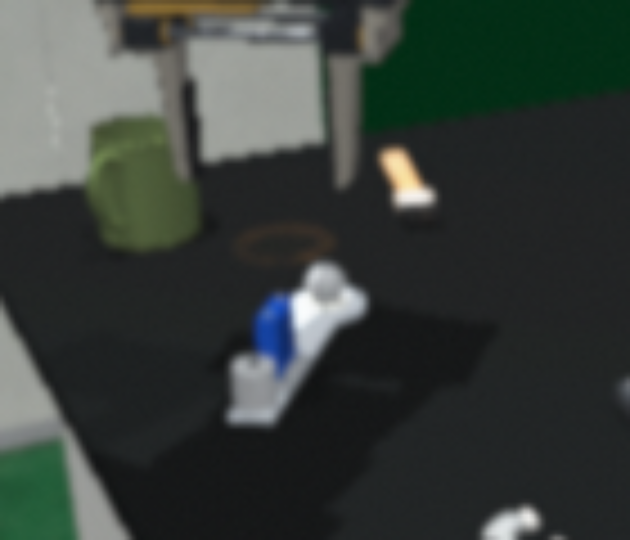

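The fingers are above the tray, with the grip at (275,330) in the crop and room on both sides. Descending.

```bash
python3 -m creep '[[[0.001,-0.001,0.02,0,0,0,-1],[0.001,-0.001,0.04,0,0,0,-1],[0.001,-0.001,0.06,0,0,0,-1],[0.001,-0.001,0.08,0,0,0,-1],[0.001,-0.001,0.095,0,0,0,-1],[0.001,-0.001,0.107,0,0,0,-1],[0.001,-0.001,0.116,0,0,0,-1],[0.001,-0.001,0.123,0,0,0,-1],[0.001,-0.001,0.128,0,0,0,-1],[0.001,-0.001,0.131,0,0,0,-1],[0.001,-0.001,0.131,0,0,0,-1],[0.001,-0.001,0.131,0,0,0,-1]]]'; python3 - <<'E'
from h import *
go(.3721,.2912,.019,-36.7)
s=read_camera("side")
cv2.imwrite("pics/s6.png",cv2.resize(s[150:250,220:340],None,fx=5,fy=5))
E
```

```text
time_s: 10.43
tcp_pos: [0.3732, 0.2919, 0.0209]
ee_rot: [[0.594, 0.804, 0.0], [0.804, -0.594, 0.0], [0.0, 0.0, -1.0]]
ft_force: [0.1, -0.2, -0.3]
gripper_width: 1.0
t 10.4333 shift mm [-1.2 -0.5  1.9] turn [ 0.01 -0.03  0.26]
```

View pics/s6.png

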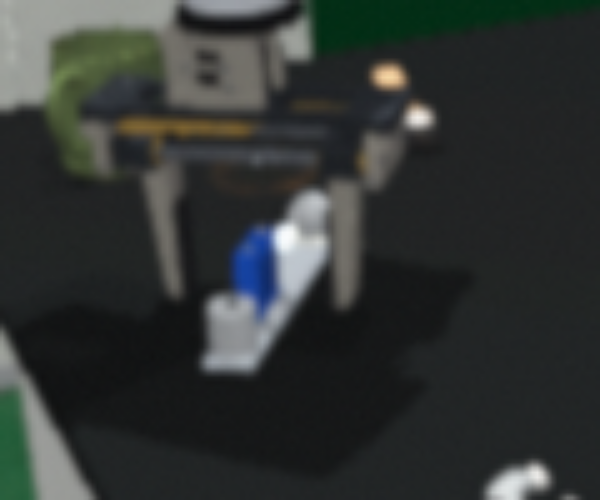

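```bash
python3 -m creep '[[[-0.001,0,0.001,0,0,0.2,0.55],[-0.001,0,0.001,0,0,0.2,0.55],[-0.001,0,0.001,0,0,0.2,0.55],[-0.001,0,0.001,0,0,0.2,0.55],[-0.001,0,0.001,0,0,0.2,0.55],[-0.001,0,0.001,0,0,0.2,0.55],[-0.001,0,0.001,0,0,0.2,0.55],[-0.001,0,0.001,0,0,0.2,0.55],[-0.001,0,0.001,0,0,0.2,0.55],[-0.001,0,0.001,0,0,0.2,0.55],[-0.001,0,0.001,0,0,0.2,0.55],[-0.001,0,0.001,0,0,0.2,0.57]]]' 10;  python3 -m creep '[[[0,0,0,0,0,0,0.6],[0,0,0,0,0,0,0.61],[0,0,0,0,0,0,0.62],[0,0,0,0,0,0,0.63],[0,0,0,0,0,0,0.64],[0,0,0,0,0,0,0.65],[0,0,0,0,0,0,0.66],[0,0,0,0,0,0,0.68],[0,0,0,0,0,0,0.7],[0,0,0,0,0,0,0.72],[0,0,0,0,0,0,0.76],[0,0,0,0,0,0,0.8]]]' 10
```

```text
time_s: 11.48
tcp_pos: [0.3722, 0.291, 0.0196]
ee_rot: [[0.597, 0.802, -0.0], [0.802, -0.597, 0.0], [-0.0, -0.0, -1.0]]
ft_force: [-1.9, 1.4, 1.3]
gripper_width: 0.219
time_s: 12.48
tcp_pos: [0.3723, 0.2909, 0.0196]
ee_rot: [[0.597, 0.802, -0.0], [0.802, -0.597, -0.0], [-0.0, -0.0, -1.0]]
ft_force: [-2.6, 0.8, 1.4]
gripper_width: 0.176
```

Gripped: 16.2 mm measured against 16 nominal. I'll firm up the grip, lift gently and check.

```bash
python3 -m creep '[[[0,0,0,0,0,0,1],[0,0,0,0,0,0,1],[0,0,0,0,0,0,1],[0,0,0,0,0,0,1]]]' 40;  python3 -m creep '[[[0,0,-0.001,0,0,0,1],[0,0,-0.003,0,0,0,1],[0,0,-0.006,0,0,0,1],[0,0,-0.01,0,0,0,1],[0,0,-0.014,0,0,0,1],[0,0,-0.018,0,0,0,1],[0,0,-0.022,0,0,0,1],[0,0,-0.025,0,0,0,1],[0,0,-0.028,0,0,0,1],[0,0,-0.029,0,0,0,1],[0,0,-0.03,0,0,0,1],[0,0,-0.03,0,0,0,1]]]' 40; python3 - <<'E'
from h import *
s=read_camera("side")
cv2.imwrite("pics/s7.png",cv2.resize(s[150:250,220:340],None,fx=5,fy=5))
E
```

```text
time_s: 12.82
tcp_pos: [0.3724, 0.2909, 0.0196]
ee_rot: [[0.597, 0.802, 0.0], [0.802, -0.597, -0.0], [-0.0, 0.0, -1.0]]
ft_force: [-1.2, 1.2, 1.4]
gripper_width: 0.172
time_s: 13.82
tcp_pos: [0.3724, 0.2909, 0.0497]
ee_rot: [[0.597, 0.802, 0.0], [0.802, -0.597, 0.0], [0.0, 0.0, -1.0]]
ft_force: [0.2, -0.7, -5.1]
gripper_width: 0.172
```

View pics/s7.png

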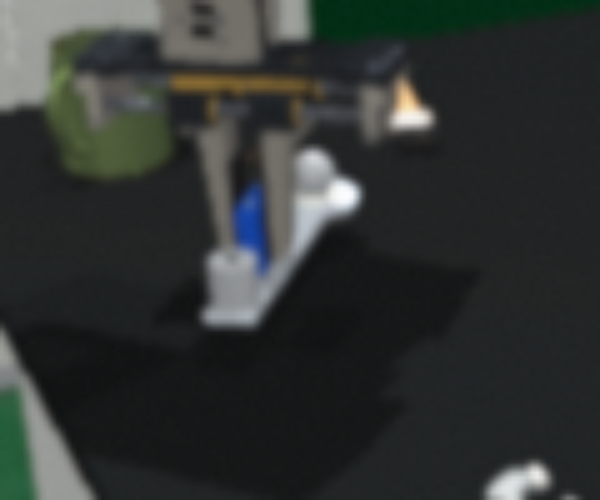

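Lifted level with the ball in place at about (315,170), and the load is 5 N as expected. I'll raise the tray to working height.

```bash
python3 -m creep '[[[0,0,-0.001,0,0,0,1],[0,0,-0.004,0,0,0,1],[0,0,-0.008,0,0,0,1],[0,0,-0.014,0,0,0,1],[0,0,-0.02,0,0,0,1],[0,0,-0.027,0,0,0,1],[0,0,-0.033,0,0,0,1],[0,0,-0.039,0,0,0,1],[0,0,-0.043,0,0,0,1],[0,0,-0.046,0,0,0,1],[0,0,-0.047,0,0,0,1],[0,0,-0.047,0,0,0,1]]]'; python3 - <<'E'
from h import *
go(.353,.0255,.0966,-97)
E
```

```text
time_s: 14.87
tcp_pos: [0.3725, 0.291, 0.0968]
ee_rot: [[0.597, 0.802, 0.0], [0.802, -0.597, 0.0], [0.0, 0.0, -1.0]]
ft_force: [-0.1, -0.3, -4.7]
gripper_width: 0.167
t 14.8667 shift mm [-2.246e+02  1.428e+02  1.000e-01] turn [-1.000e-02 -2.000e-02  6.036e+01]
```

```bash
python3 -m creep '[[[-0.002,0.0015,0,0,0,0.6,1],[-0.008,0.005,0,0,0,2.1,1],[-0.017,0.011,0,0,0,4.5,1],[-0.028,0.018,0,0,0,7.5,1],[-0.041,0.026,0,0,0,11,1],[-0.056,0.0355,0,0,0,15,1],[-0.071,0.045,0,0,0,19,1],[-0.084,0.053,0,0,0,22.5,1],[-0.095,0.06,0,0,0,25.5,1],[-0.104,0.066,0,0,0,28,1],[-0.11,0.07,0,0,0,29.5,1],[-0.112,0.071,0,0,0,30,1]]]'; python3 - <<'E'
from h import *
go(.353,.0255,.0966,-97)
s=read_camera("side")
cv2.imwrite("pics/s8.png",cv2.resize(s[120:280,230:430],None,fx=3.5,fy=3.5))
E
```

```text
time_s: 15.87
tcp_pos: [0.3622, 0.1574, 0.0965]
ee_rot: [[0.919, 0.393, -0.0], [0.393, -0.919, -0.0], [-0.0, 0.0, -1.0]]
ft_force: [-0.3, 0.2, -5.3]
gripper_width: 0.17
t 15.8667 shift mm [-60.4 117.7  -0. ] turn [2.000e-02 3.000e-02 3.017e+01]
```

View pics/s8.png

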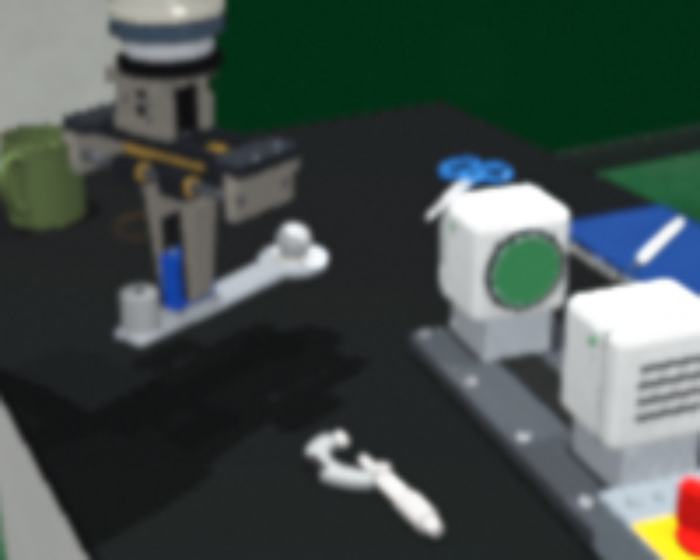

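The tray is level, the ball sits in its pocket at (293,238) in the crop, and everything is clear of the gauge. Second half of the move.

```bash
python3 -m creep '[[[-0.001,0.002,0,0,0,0.6,1],[-0.004,0.008,0,0,0,2.1,1],[-0.009,0.0175,0,0,0,4.5,1],[-0.015,0.0295,0,0,0,7.5,1],[-0.022,0.0435,0,0,0,11,1],[-0.03,0.059,0,0,0,15,1],[-0.038,0.074,0,0,0,19,1],[-0.045,0.088,0,0,0,22.5,1],[-0.051,0.1,0,0,0,25.5,1],[-0.056,0.1095,0,0,0,28,1],[-0.059,0.1155,0,0,0,29.6,1],[-0.0605,0.118,0,0,0,30.2,1]]]'; python3 - <<'E'
from h import *
go(.482,.0096,.0966,-97)
for n in("side","top"):
    s=read_camera(n);cv2.imwrite(f"pics/{n}9.png",s)
print(ctrl.sense()["tcp_pos"])
E
```

```text
time_s: 16.92
tcp_pos: [0.3535, 0.0254, 0.0966]
ee_rot: [[0.992, -0.122, -0.0], [-0.122, -0.992, -0.0], [-0.0, 0.0, -1.0]]
ft_force: [-0.5, -0.2, -4.3]
gripper_width: 0.175
t 16.9167 shift mm [129.5  -0.   -0. ] turn [ 0.01  0.01 -0.03]
[0.35371402 0.02604783 0.09660011]
```

View pics/side9.png

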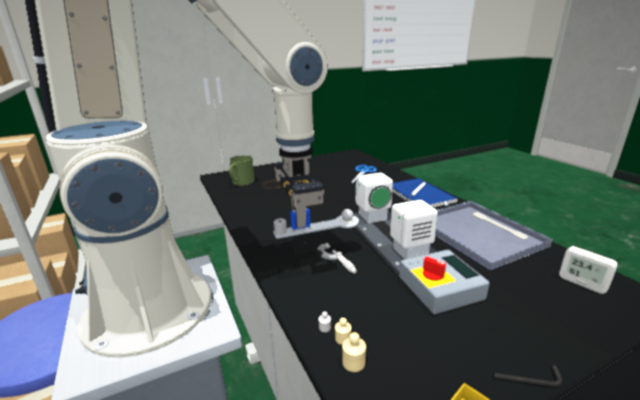

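View pics/top9.png

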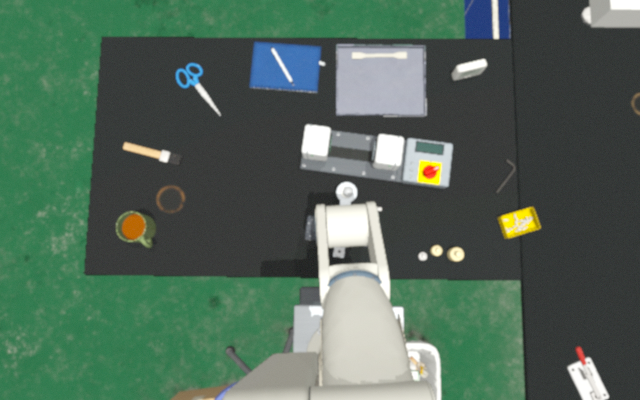

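The ball is visible in both views, at about side (348,215) and top (346,189). I'll measure it before going in.

```bash
python3 - <<'E'
from h import *
t=cv2.imread("pics/top9.png");s=cv2.imread("pics/side9.png")
a=cv2.resize(t[175:205,330:362],None,fx=12,fy=12,interpolation=cv2.INTER_CUBIC);b=cv2.resize(s[200:230,330:364],None,fx=12,fy=12,interpolation=cv2.INTER_CUBIC)
cv2.imwrite("pics/b9.png",np.hstack([a,b]));print(proj("top",[.4728,.0114,.1]),proj("side",[.4728,.0114,.1]))
E
```

```text
[345.69171469 192.55935441] [344.96872522 214.37912042]
```

View pics/b9.png

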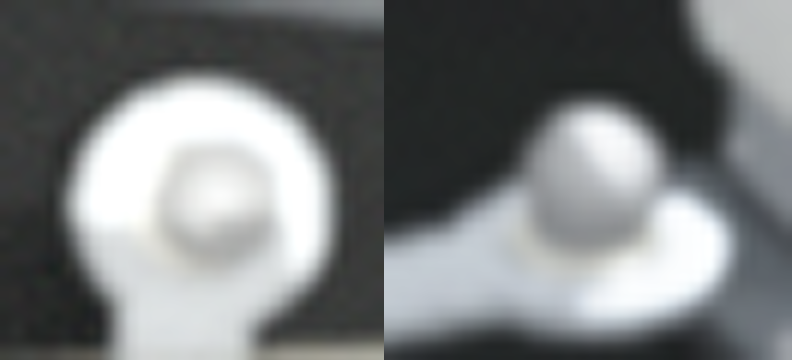

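```bash
python3 - <<'E'
from h import *
print(ctrl.sense()["tcp_pos"])
p,e=tri((347.46,191.46),(347.04,214.29));print("ball",p,e)
print("disc c",plane("top",346.2,191.2,.085))
# gauge front face midline with same camera: beam estimates
b=np.array([.6013,-.005,.1]);a=np.radians(-7);x=np.array([np.cos(a),np.sin(a)]);y=np.array([-x[1],x[0]])
d=(b-p)[:2];print("to go along gauge x,y",d@x,d@y,b[2]-p[2])
E
```

```text
[0.35371402 0.02604783 0.09660011]
ball [0.47580871 0.00647194 0.10167716] 0.00012178473489057686
disc c [0.47875973 0.00936691 0.085     ]
to go along gauge x,y 0.12595397838424482 0.003907114079339529 -0.0016771581925547618
```

The ball triangulates to z 0.102 with a ray miss of 0.1 mm. It is 126 mm from the beam along gauge x and 4 mm off sideways, which agrees with the kinematics. Going in slowly in two moves.

```bash
python3 -m creep '[[[0.001,0,0,0,0,0,1],[0.004,0,0,0,0,0,1],[0.009,-0.001,0,0,0,0,1],[0.016,-0.001,0,0,0,0,1],[0.023,-0.002,0,0,0,0,1],[0.031,-0.002,0,0,0,0,1],[0.039,-0.003,0,0,0,0,1],[0.046,-0.003,0,0,0,0,1],[0.052,-0.003,0,0,0,0,1],[0.056,-0.003,0,0,0,0,1],[0.059,-0.003,0,0,0,0,1],[0.06,-0.003,0,0,0,0,1]]]'; python3 - <<'E'
from h import *
s=read_camera("side");cv2.imwrite("pics/s10.png",cv2.resize(s[150:280,260:460],None,fx=3.8,fy=3.8))
E
```

```text
time_s: 18.02
tcp_pos: [0.4141, 0.0221, 0.0965]
ee_rot: [[0.993, -0.119, -0.0], [-0.119, -0.993, 0.0], [-0.0, 0.0, -1.0]]
ft_force: [0.5, -1.0, -3.8]
gripper_width: 0.17
```

View pics/s10.png

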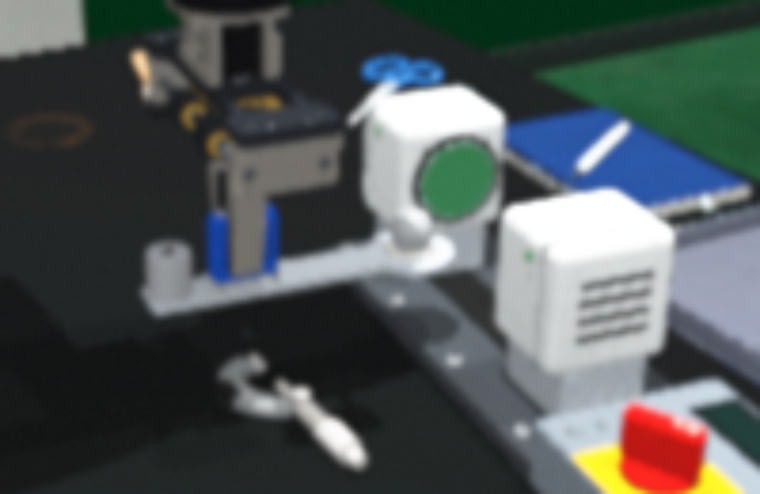

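The tray is at the front of the gap with the ball in place, at (410,230) in the crop. Another 67 mm to go.

```bash
python3 -m creep '[[[0.001,0,0,0,0,0,1],[0.004,0,0,0,0,0,1],[0.009,0,0,0,0,0,1],[0.017,0,0,0,0,0,1],[0.025,0,0,0,0,0,1],[0.034,0,0,0,0,0,1],[0.043,0,0,0,0,0,1],[0.051,0,0,0,0,0,1],[0.058,0,0,0,0,0,1],[0.063,0,0,0,0,0,1],[0.066,0,0,0,0,0,1],[0.067,0,0,0,0,0,1]]]'; python3 -m creep '[[[0,0,0,0,0,0,1],[0,0,0,0,0,0,1],[0,0,0,0,0,0,1]]]'; python3 - <<'E'
from h import *
s=read_camera("side");t=read_camera("top");cv2.imwrite("pics/s11.png",s);cv2.imwrite("pics/t11.png",t)
print(ctrl.sense()["tcp_pos"],proj("top",[.6013,-.005,.1]),proj("side",[.6013,-.005,.1]))
a=cv2.resize(t[110:200,295:415],None,fx=3.3,fy=3.3,interpolation=cv2.INTER_CUBIC);b=cv2.resize(s[160:250,340:460],None,fx=3.3,fy=3.3,interpolation=cv2.INTER_CUBIC)
cv2.imwrite("pics/c11.png",np.hstack([a,b]))
a=cv2.resize(t[130:170,335:367],None,fx=12,fy=12,interpolation=cv2.INTER_CUBIC);b=cv2.resize(s[190:230,375:407],None,fx=12,fy=12,interpolation=cv2.INTER_CUBIC)
cv2.imwrite("pics/b11.png",np.hstack([a,b]))
E
```

```text
time_s: 19.07
tcp_pos: [0.4807, 0.0141, 0.0965]
ee_rot: [[0.993, -0.119, -0.0], [-0.119, -0.993, -0.0], [-0.0, 0.0, -1.0]]
ft_force: [-0.4, 0.5, -5.4]
gripper_width: 0.171
time_s: 19.32
tcp_pos: [0.4798, 0.0143, 0.0966]
ee_rot: [[0.993, -0.119, -0.0], [-0.119, -0.993, 0.0], [-0.0, 0.0, -1.0]]
ft_force: [-0.4, 0.7, -4.3]
gripper_width: 0.172
[0.47996429 0.01424801 0.09661145] [351.64874574 148.0388041 ] [391.12130778 206.20363758]
```

View pics/c11.png

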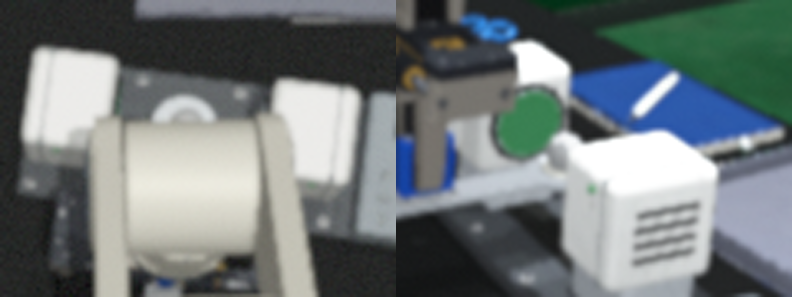

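View pics/b11.png

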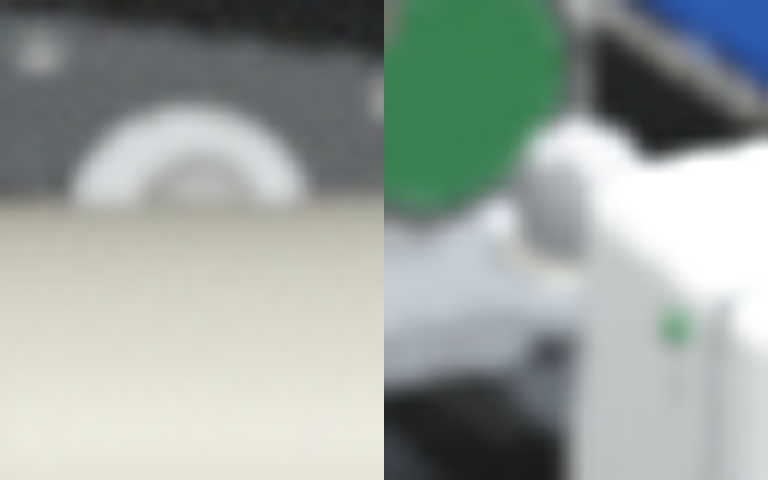

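```bash
python3 - <<'E'
from h import *
p,e=tri((351.2,146.9),(391.7,204.96));b=np.array([.6013,-.005,.1]);a=np.radians(-7);x=np.array([np.cos(a),np.sin(a)]);y=np.array([-x[1],x[0]])
d=p-b;print(p,e,"ball in beam",d[:2]@x,d[:2]@y,d[2])
s=ctrl.sense();q=s["tcp_pos"][:2]+.12*s["ee_rot"][:2,0]-b[:2];print("kinematic",q@x,q@y,s["tcp_pos"][2]+.0034-.1, np.abs(s["joint_vel"]).max(),s["time_s"])
E
```

```text
[ 0.60405064 -0.00357311  0.102364  ] 6.00793570851652e-05 ball in beam 0.00255624670183161 0.0017514769675147678 0.00236399628730527
kinematic -0.0027775197317555502 0.004659545923765835 1.1450449353342385e-05 0.002052324763915763 19.4167
```

Two independent checks put the ball within 5 mm of the beam centre, and the arm is at rest. Handing in.

```bash
python3 -m creep '[[[0,0,0,0,0,0,1],[0,0,0,0,0,0,1],[0,0,0,0,0,0,1],[0,0,0,0,0,0,1]]]'; python3 -c "
from station import ctrl
print(ctrl.close_job())"
```

```text
time_s: 19.75
tcp_pos: [0.4802, 0.0142, 0.0966]
ee_rot: [[0.993, -0.119, 0.0], [-0.119, -0.993, -0.0], [0.0, 0.0, -1.0]]
ft_force: [0.6, -0.9, -4.4]
gripper_width: 0.171
the job is handed in; nothing more can be done
None
```

I turned the main switch on, lifted the tray by its blue grip, and brought the ball to the middle of the gauge gap. I handed the job in at about 19.8 s with the gripper still holding the tray; no verdict was reported.

**Last checks**
- **Switch:** torque rose to 0.59 N m at the end of the turn. The top view afterwards showed the bar about 60° clockwise.
- **Grip and load:** the fingers are 15.7 mm apart on the 16 mm grip, and the wrist carries about 4.4 N, close to tray plus ball. I saw no sign of the tray touching the gauge.
- **Level and still:** the tool points straight down, and joint speeds were about 0.002 rad/s just before hand-in.
- **Ball position, by camera:** x +2.6, y +1.8 and z +2.4 mm from the beam. The ball was partly hidden in both views.
- **Ball position, by arm pose:** x -2.8, y +4.7 and z 0.0 mm from the beam.

The two position checks disagree by about 5 mm front to back, but both are well inside the limits.

**Mistake:** my very first move call had its shifts in millimetres where metres were needed. It ran as one speed-limited row in free air high above the bench, turned the tool about 7° too far, and was corrected by later moves.

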